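Right the tipped cake cup and close up its row

ROBOT

A 6-joint arm with a two-finger parallel gripper is mounted at the origin on the work surface. World frame = base frame: x ahead of the robot, y to its left, z up, the work surface at z = 0. Lengths are in m, angles in rad, forces in N, time in s.
With the tool pointing down it reaches from about 0.4 to 0.825 m from the base axis. Payload 7 kg.
Tool frame: the origin (TCP) lies on the centre line of the jaws, within the pads' length; the fingertips stand 22 mm ahead of it and the grasp point (between the pads) lies 3 mm ahead of it; z points along the fingers, y is the line along which they close (so a half turn about z gives the same grasp; the last joint's range is limited). The gripper opens to 88 mm and grips with 3 to 60 N. Pads are 19 mm wide; open, the fingers measure 130 mm over their backs; the gripper's body (78 mm by 193 mm) begins 47 mm behind the grasp point.
Start: joints at [1.503, 0.359, 0.012, 0, -1.224, -0.288], TCP at [0.235, 0.633, 0.249] pointing down, gripper open.
Joint ranges: [-3.07, 3.07], [-1.43, 2.12], [-1.02, 1.25], [-3.03, 1.67], [-3.05, -0], [-3.03, 3.03]. Speed limits (rad/s): [2.39, 2.39, 3.01, 3.14, 3.14, 3.14].

INTERFACE

Orientations are given as [roll, pitch, yaw] about the fixed x, y, z axes, in that order (R = Rz(yaw) Ry(pitch) Rx(roll)).
In Python, from station import arm gives the robot as it stands.
- The arm moves only by the tool arm_command, never from a script. Its argument "series" is one flat list of numbers, 7 for each row, row after row: the turn, a rotation vector about the tool's x, y, z each as a share of 90 degrees, from -1 to 1, then the shift along the tool's x, y, z each as a share of 0.1 m, from -1 to 1, then the opening, from 0 (shut) to 1 (fully open). A call has 1 to 8 rows; each row is the pose to reach, as a shift and turn from the pose commanded when the call began, along the tool's axes at that moment; what a row does not reach only later rows make up. A row lasts 1/8 s, in which the tool goes at most 62.5 mm and 10.7 degrees, less where a joint would pass 70% of its speed; a pose out of reach is approached as far as the arm can. A call with a number of a shift or a turn outside -1 to 1 is refused whole. A call with a gripper value outside its range is refused whole. The fingers move at their own pace and stop on an object; "force" is the grip in N (left out, the last holds). Time passes only in rows, so rows that repeat a pose let the fingers close. It gives the time, the measured TCP pose, the force, the opening and the grip force at its end, in the units of the state.
- arm.get_state(): the state, without advancing time (a new reading comes with each control period).
- arm.grab_frame(name): name is "side" or "top" or "wrist"; returns the picture (400x640x3 uint8, blue, green, red); there is no depth.
- arm.camera_model(name): a dict with "fovy" (degrees; the focal length in pixels is half the picture's height over the tangent of half this angle, whatever the lens; pixels are square), "cx", "cy" (the principal point, pixels), "pose" (4x4, takes a point from camera to world coordinates). Camera axes: x right, y down, z forward; pixel columns grow to the right and rows downward; lengths in m; the calibration is good to about 2 mm. A picture is of the moment at which its call begins: read the wrist's pose just before it. camera_model takes no time and is no camera call; for the wrist camera it gives the pose at the moment of the call.
- arm.job_done(): hands the job in; it is judged then, once.
The state is a dict: "t": time; "q": joint angles; "qd": joint speeds; "joint_efforts": joint torques, N m; "eef_pos": TCP position; "ee_rot": TCP orientation; "force": force on the tool from outside, world axes, zero at the start; "moment": the same for the moment, N m; "width": finger opening in m; "gripper_force": force on a finger pad.
Only numpy, scipy, OpenCV 4.12 (cv2) and the standard library are available. Lean on these libraries where they do the work, as an engineer would, in place of code of your own. Each camera call takes 0.05 s, during which the arm holds its last target. There are 200 camera calls.

TASK

One cake cup has tipped over in its lane of the packing tray. Stand it back upright on its base in the same lane, and close up that row so that its three cups stand touching, snug against the tray's end wall. Do not knock over or lift out any other cup, and leave the other row, the tin, the spatula and the bowl where they are.

Things in the scene. Friction and masses are not known exactly. Their poses are not given: they have to be found in the camera images.
- tray: fixed grey packing tray, 200 mm (its x) by 415 mm (its y); origin under its centre on the counter. Lattice floor 10 mm above the counter. Two lanes 78 mm wide run along its y at x = -53 and +53 mm between rails 34 mm high (above the counter). The end wall, 75 mm high, closes both lanes at +y; the -y end has only a lip 16 mm high at y = -213 mm
- lane_near (a point): centre line of the lane at the tray's x = -53 mm, at floor height, y = 0; frame parallel to the tray's
- lane_far (a point): centre line of the lane at the tray's x = +53 mm, at floor height, y = 0; frame parallel to the tray's
- end_wall (a point): middle of the end wall's inner face (y = +190 mm in the tray), at floor height; frame parallel to the tray's: rows close up towards its +y
- tipped: the tipped cup, lying along one of the two lanes with its mouth away from the end wall: olive leaf-wrapped cup, straight round wall 4 mm thick, 68 mm outside diameter, 85 mm tall, about 0.2 kg, open mouth, 60 mm deep inside above a set cake; origin at the centre of its underside, z towards its mouth
- near_a: standing cup in the near lane, next to the end wall; same kind as the tipped cup, 68 mm diameter, 85 mm tall; origin at the centre of its underside
- near_b: standing cup in the near lane, second from the end wall; same kind as the tipped cup, 68 mm diameter, 85 mm tall; origin at the centre of its underside
- far_a: standing cup in the far lane, next to the end wall; same kind as the tipped cup, 68 mm diameter, 85 mm tall; origin at the centre of its underside
- far_b: standing cup in the far lane, second from the end wall; same kind as the tipped cup, 68 mm diameter, 85 mm tall; origin at the centre of its underside
- tin: plain metal tin with a lid, 61 mm diameter, 57 mm tall, standing in the lane that does not hold the tipped cup; origin at the centre of its underside
- spatula: spatula lying on the counter beside the tray, a bystander; origin on its underside
- bowl: white bowl, 110 mm across, 50 mm tall, on the counter beside the tray, a bystander; origin at the centre of its underside

How it is judged:
At the end, for the whole second after the job is handed in: The tipped cup stands upright (within 0.1 rad) on the tray floor in its lane, at rest; its row is closed up against the end wall (the three cups' centres at most 42, 110 and 178 mm from the wall's inner face: 8 mm of slack in all); all other cups stand upright on the tray floor in their own lanes (angle between each of tipped, near_a, near_b, far_a, far_b's own z axis and vertical below 0.1 rad and height (world z) of tipped between 0.005 and 0.016 m and ((x of tipped in the frame of tray below 0 m and y of near_a in the frame of tray above 0.148 m and y of near_b in the frame of tray above 0.08 m and y of tipped in the frame of tray above 0.012 m) or (x of tipped in the frame of tray above 0 m and y of far_a in the frame of tray above 0.148 m and y of far_b in the frame of tray above 0.08 m and y of tipped in the frame of tray above 0.012 m)) and linear speed of each of tipped, near_a, near_b, far_a, far_b below 0.02 m/s and height (world z) of each of near_a, near_b, far_a, far_b below 0.016 m and x of each of near_a, near_b in the frame of tray below 0 m and x of each of far_a, far_b in the frame of tray above 0 m); the robot touches nothing.
It fails at once if another cup or the tin is knocked over (angle between any of near_a, near_b, far_a, far_b, tin's own z axis and vertical above 0.6 rad).
It fails at once if another cup is lifted out of the tray (height (world z) of any of near_a, near_b, far_a, far_b above 0.05 m).
It fails at once if the tin, spatula or bowl is moved more than 20 mm (distance of any of tin, spatula, bowl from where it was at the start of the episode above 0.02 m).
It fails at once if tipped cup is in the near lane and a cup of the far lane is moved more than 20 mm (x of tipped in the frame of tray below -0.025 m and distance of any of far_a, far_b from where it was at the start of the episode above 0.02 m).
It fails at once if tipped cup is in the far lane and a cup of the near lane is moved more than 20 mm (x of tipped in the frame of tray above 0.025 m and distance of any of near_a, near_b from where it was at the start of the episode above 0.02 m).
It also fails if it takes over 48 s, if anything falls off the work surface, if the arm or the gripper's body presses on something with over 40 N, if the wrist force passes 120 N, or if a joint passes its speed limit or range.

## Working session

There is one attempt and no reset: what is moved stays moved. The work goes in short steps, Python scripts to look and compute and a tool call to move; the robot and the scene stay as the last step left them, time stands still between calls to the robot, and variables do not carry over. Pictures are saved under pics/ and viewed, at most 10 in all, crops included, and the job is handed in when it is done.

Besides the shell and the picture viewer there is one more tool, called after "Emit:" as name(argument=value, ...) on one line, values as JSON. arm_command: Moves the arm, as the interface text tells. Its arguments: {"type":"object","properties":{"series":{"type":"array"},"force":{"type":"number"}},"required":["series"]}

```bash
mkdir -p pics
cat > h.py <<'E'
import numpy as np, cv2
from station import arm
def cam(n):
    m=arm.camera_model(n); f=200/np.tan(np.radians(m['fovy'])/2); return f,m['cx'],m['cy'],np.array(m['pose'])
def pix2z(n,u,v,z):
    f,cx,cy,P=cam(n); d=P[:3,:3]@np.array([(u-cx)/f,(v-cy)/f,1]); o=P[:3,3]; return o+d*(z-o[2])/d[2]
def proj(n,p):
    f,cx,cy,P=cam(n); c=P[:3,:3].T@(np.array(p)-P[:3,3]); return np.array([cx+f*c[0]/c[2],cy+f*c[1]/c[2]])
E
python3 - <<'E'
from h import *
for n in ['side','top']:
    cv2.imwrite(f'pics/{n}0.png',arm.grab_frame(n)); print(n,cam(n))
print(arm.get_state())
E
```

```text
side (np.float64(441.6714121811558), 311.94556650469156, 200.87610639600152, array([[ 0.69766382, -0.50753022,  0.50564639, -0.15003007],
       [-0.71635583, -0.48436308,  0.5022218 , -0.71709358],
       [-0.0099763 , -0.71260472, -0.70149482,  1.06657758],
       [ 0.        ,  0.        ,  0.        ,  1.        ]]))
top (np.float64(426.6888888819551), 322.1054971327543, 192.0776544552835, array([[-0.00313638, -0.98298971,  0.18363384,  0.3146735 ],
       [-0.99998495,  0.00225653, -0.00500008,  0.01582921],
       [ 0.00450065, -0.18364676, -0.982982  ,  1.31240562],
       [ 0.        ,  0.        ,  0.        ,  1.        ]]))
{'t': 0.1, 'q': array([ 1.50309598e+00,  3.59310356e-01,  1.11071741e-02, -3.08034557e-04,
       -1.22408929e+00, -2.88102994e-01]), 'qd': array([ 4.32291072e-04, -1.80192117e-03,  1.74768285e-03,  2.30276560e-03,
        1.15801519e-03,  4.61330144e-06]), 'joint_efforts': array([-1.12564299e-03, -5.84161949e+01,  2.93751526e+01,  7.01543123e+00,
        1.01447999e-02, -4.68070357e-05]), 'eef_pos': array([0.23501049, 0.63231548, 0.24770076]), 'ee_rot': array([ 3.14007589e+00, -1.47493829e-04, -3.55908118e-01]), 'force': array([ 0.07304479, -0.53433055, -0.00638539]), 'moment': array([-0.02195788, -0.0046245 , -0.01320596]), 'gripper_force': 0.0, 'width': 0.08794963390098892}
```

View pics/top0.png

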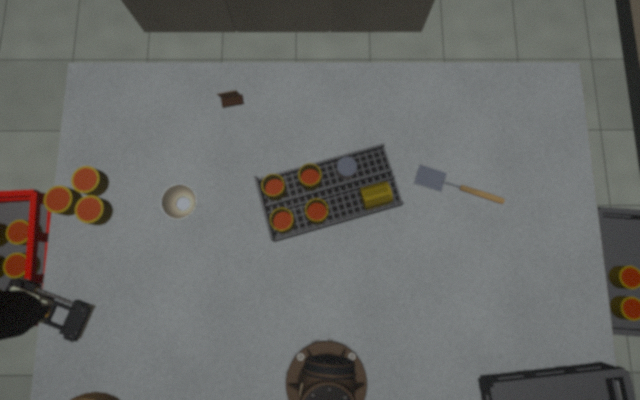

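View pics/side0.png

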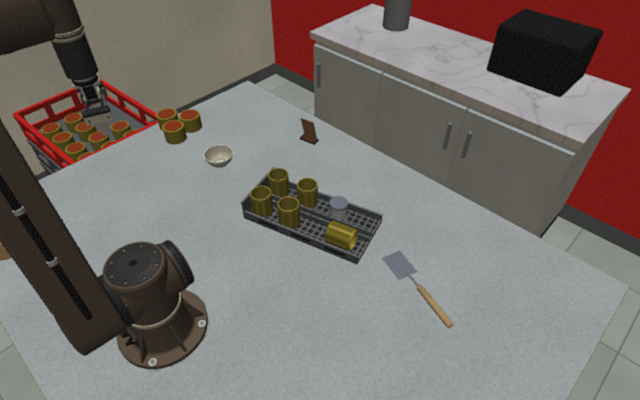

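The top view shows the tray's end wall at the left (u≈265). The tipped cup is in the near lane at about (377,194), near the -y end, with near_a and near_b at (282,220) and (316,211). The tin is at (347,166). I'll enlarge both views.

Run:
```python
import cv2
a=cv2.imread('pics/top0.png')[138:248,248:408]; cv2.imwrite('pics/topc.png',cv2.resize(a,None,fx=5,fy=5,interpolation=cv2.INTER_CUBIC))
a=cv2.imread('pics/side0.png')[160:270,235:395]; cv2.imwrite('pics/sidec.png',cv2.resize(a,None,fx=5,fy=5,interpolation=cv2.INTER_CUBIC))
```

```text
(no output)
```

View pics/topc.png

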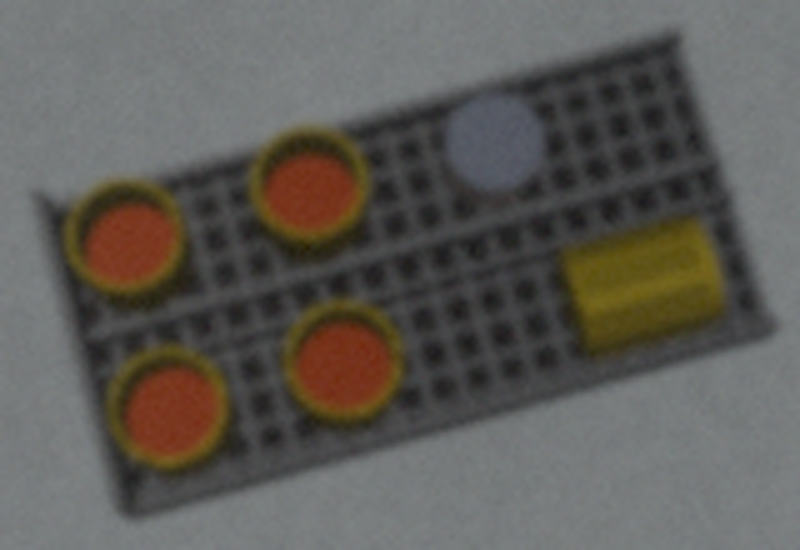

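View pics/sidec.png

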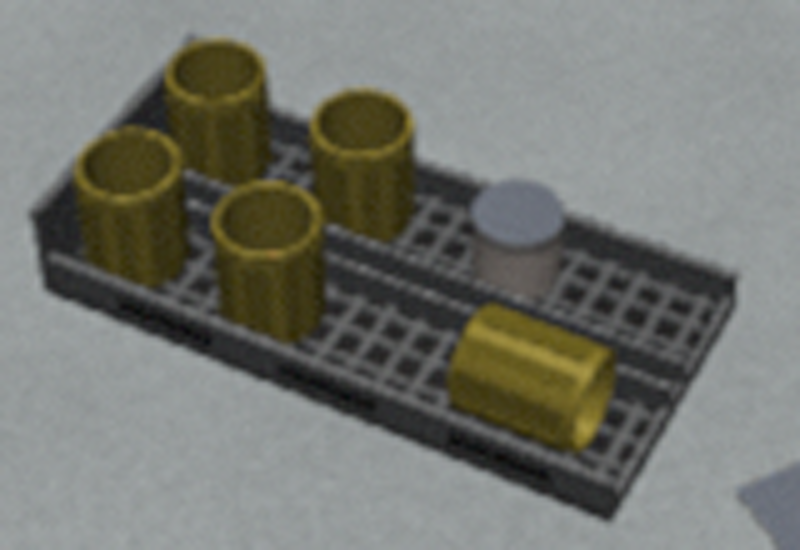

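The enlarged top crop shows the rims, tin and tipped body clearly. The tipped body's silhouette corners are about (563,262), (697,220), (725,300) and (592,352). I'll convert these to positions.

Run:
```python
from h import *
def t(x,y,z): return pix2z('top',247.6+x/5,137.6+y/5,z)
def s(x,y,z): return pix2z('side',234.6+x/5,159.6+y/5,z)
np.set_printoptions(precision=4,suppress=True)
T={k:t(*v) for k,v in dict(na=(170,408,.095),nb=(344,361,.095),fa=(126,238,.095),fb=(310,185,.095),tin=(494,143,.067),tip=(646,286,.05),botend=(577,307,.05),mouth=(711,262,.05),
 cfar=(680,38,.034),cnear=(775,330,.034),wfar=(45,195,.075),wnear=(125,512,.034)).items()}
S={k:s(*v) for k,v in dict(na=(130,165,.095),nb=(267,221,.095),fa=(216,78,.095),fb=(362,128,.095),tin=(517,212,.067),cfar=(735,280,.034),cnear=(612,515,.0),wnear=(35,215,.075)).items()}
for k in T: print(k,T[k],S.get(k))
d=T['na']-T['nb']+T['fa']-T['fb']; 
for a,b in (('na','nb'),('fa','fb')):
  d=T[a]-T[b]; print(np.degrees(np.arctan2(d[1],d[0])))
  d=S[a]-S[b]; print(np.degrees(np.arctan2(d[1],d[0])))
for a,b in (('cfar','wfar'),('cnear','wnear'),('mouth','botend')):
  d=T[b]-T[a]; print(a,np.degrees(np.arctan2(d[1],d[0])),np.linalg.norm(d[:2]))
```

```text
na [0.4633 0.126  0.095 ] [0.4638 0.1238 0.095 ]
nb [0.4902 0.0262 0.095 ] [0.4894 0.0234 0.095 ]
fa [0.5628 0.153  0.095 ] [0.5591 0.1461 0.095 ]
fb [0.5942 0.046  0.095 ] [0.5913 0.0409 0.095 ]
tin [ 0.6262 -0.0637  0.067 ] [ 0.6246 -0.0657  0.067 ]
tip [ 0.5418 -0.1551  0.05  ] None
botend [ 0.5291 -0.1133  0.05  ] None
mouth [ 0.5564 -0.1947  0.05  ] None
cfar [ 0.7016 -0.1826  0.034 ] [ 0.7006 -0.187   0.034 ]
cnear [ 0.5174 -0.2349  0.034 ] [ 0.5227 -0.2365  0.    ]
wfar [0.593  0.2038 0.075 ] None
wnear [0.4084 0.1575 0.034 ] [0.4039 0.1499 0.075 ]
105.11757951632698
104.3155092737044
106.35261608802912
106.98679390654156
cfar 105.68736949774153 0.4014103781383079
cnear 105.52259863904662 0.4072393558767283
mouth 108.55637409269737 0.08586663334460808
```

Both cameras agree within about 5 mm. The tray yaw is about 15.6° and the row's +y direction is about 105.6°. The tipped cup's centre is near (0.542, -0.155). Next I'll carry the tool across at height and align it.

Emit:
arm_command(series=[0,0,0,0.45,0.5,0,1,0,0,0,0.9,1,0,1,0,0,0,0.9,1,0,1])

```text
t: 0.48
eef_pos: [0.2855, 0.5043, 0.2489]
ee_rot: [3.141, 0.0, -0.358]
force: [0.2, 0.5, 0.3]
width: 0.0876
gripper_force: 0.0
```

Emit:
arm_command(series=[0,0,0,0.45,0.5,0,1,0,0,0,0.9,1,0,1,0,0,0,0.9,1,0,1])

```text
t: 0.85
eef_pos: [0.3348, 0.3799, 0.2488]
ee_rot: [3.142, 0.0, -0.358]
force: [0.9, 1.3, -0.1]
width: 0.0881
gripper_force: 0.0
```

Emit:
arm_command(series=[0,0,0,0.45,0.5,0,1,0,0,0,0.9,1,0,1,0,0,0,0.9,1,0,1])

```text
t: 1.23
eef_pos: [0.3843, 0.2555, 0.2486]
ee_rot: [-3.142, 0.0, -0.358]
force: [-0.2, 0.8, -0.5]
width: 0.0876
gripper_force: 0.0
```

Emit:
arm_command(series=[0,0,0,0.45,0.5,0,1,0,0,0,0.9,1,0,1,0,0,0,0.9,1,0,1])

```text
t: 1.6
eef_pos: [0.4342, 0.1306, 0.2485]
ee_rot: [3.141, 0.0, -0.359]
force: [-0.2, -0.1, -0.3]
width: 0.0878
gripper_force: 0.0
```

Emit:
arm_command(series=[0,0,0,0.45,0.5,0,1,0,0,0,0.9,1,0,1,0,0,0,0.9,1,0,1])

```text
t: 1.98
eef_pos: [0.484, 0.0057, 0.2482]
ee_rot: [3.141, 0.0, -0.359]
force: [-0.1, 0.4, -0.7]
width: 0.0877
gripper_force: 0.0
```

Emit:
arm_command(series=[0,0,0.1,0.45,0.5,0,1,0,0,0.2,0.9,1,0,1,0,0,0.3,0.9,1,0,1,0,0,0.4,0.9,1,0,1,0,0,0.5,0.9,1,0,1,0,0,0.6,0.9,1,0,1,0,0,0.6,0.9,1,0,1])

```text
t: 2.85
eef_pos: [0.5331, -0.1164, 0.2483]
ee_rot: [3.142, 0.0, -1.296]
force: [0.2, 0.8, -0.3]
width: 0.0878
gripper_force: 0.0
```

Run:
```python
from h import *
print(cam('wrist')); cv2.imwrite('pics/w1.png',arm.grab_frame('wrist'))
```

```text
(np.float64(323.57364169665686), 322.06863071533525, 203.01883007206158, array([[-9.62196065e-01, -2.58678770e-01, -8.52292586e-02,
         5.56220234e-01],
       [-2.72356777e-01,  9.14694938e-01,  2.98588274e-01,
        -1.98304669e-01],
       [ 7.20323993e-04,  3.10513228e-01, -9.50568786e-01,
         3.85339586e-01],
       [ 0.00000000e+00,  0.00000000e+00,  0.00000000e+00,
         1.00000000e+00]]))
```

View pics/w1.png

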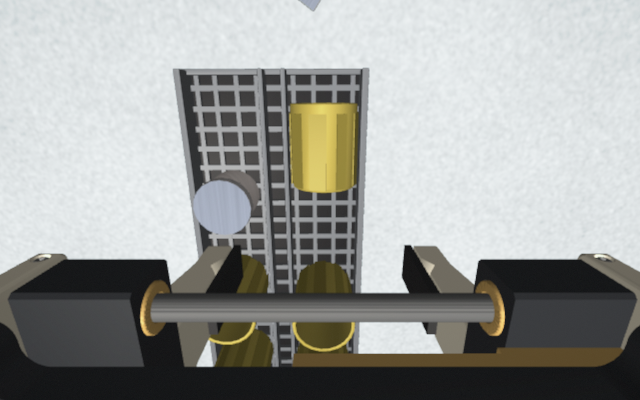

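The wrist view shows the tipped cup aligned with its lane. The mouth edge is at v≈104 and the base edge at v≈190, spanning u from 290 to 357. The tray's lip corners are at (177,70) and (366,70).

Run:
```python
from h import *
np.set_printoptions(precision=4,suppress=True)
a=np.radians(15.6);ux=np.array([np.cos(a),np.sin(a),0]);uy=np.array([-np.sin(a),np.cos(a),0])
for n,u,v,z in [('mouthtop',323.5,104,.078),('basetop',323.5,190,.078),('L',290,150,.05),('R',357,150,.05),('lipL',177,70,.034),('lipR',367,70,.034),('railR',363,240,.034)]:
    p=pix2z('wrist',u,v,z); print(n,p,'ux %.4f uy %.4f'%(p@ux,p@uy))
```

```text
mouthtop [ 0.5533 -0.1933  0.078 ] ux 0.4809 uy -0.3350
basetop [ 0.5309 -0.1153  0.078 ] ux 0.4803 uy -0.2539
L [ 0.5738 -0.1396  0.05  ] ux 0.5151 uy -0.2887
R [ 0.5071 -0.1586  0.05  ] ux 0.4457 uy -0.2891
lipL [ 0.7037 -0.1836  0.034 ] ux 0.6284 uy -0.3660
lipR [ 0.5197 -0.2361  0.034 ] ux 0.4371 uy -0.3672
railR [ 0.4652 -0.0571  0.034 ] ux 0.4327 uy -0.1801
```

Emit:
arm_command(series=[0,-0.1,0,0.2,0.02,0.2,1,0,-0.2,0,0.4,0.02,0.4,1,0,-0.3,0,0.56,0.02,0.6,1,0,-0.4,0,0.56,0.02,0.8,1,0,-0.5,0,0.56,0.02,0.9,1,0,-0.5,0,0.56,0.02,0.9,1,0,-0.5,0,0.56,0.02,0.9,1])

```text
t: 3.78
eef_pos: [0.5459, -0.1723, 0.1584]
ee_rot: [-3.14, 0.783, -1.296]
force: [0.7, 0.5, 1.1]
width: 0.0878
gripper_force: 0.0
```

Emit:
arm_command(series=[0,0,0,0.3,0,0.3,1,0,0,0,0.55,0,0.55,1,0,0,0,0.7,0,0.7,1,0,0,0,0.7,0,0.7,1], force=25)

```text
t: 4.28
eef_pos: [0.5454, -0.1714, 0.0597]
ee_rot: [3.141, 0.785, -1.297]
force: [0.7, -0.7, 1.0]
width: 0.0876
gripper_force: 0.0
```

Emit:
arm_command(series=[0,0,0,0,0,0,0.5,0,0,0,0,0,0,0.5,0,0,0,0,0,0,0.5,0,0,0,0,0,0,0.5])

```text
t: 4.78
eef_pos: [0.5463, -0.1726, 0.0609]
ee_rot: [-3.139, 0.784, -1.296]
force: [2.3, -1.0, 6.2]
width: 0.0681
gripper_force: 25.0
```

Gripped at 68 mm. Now I'll lift the cup and turn it over.

Emit:
arm_command(series=[0,0,0,-0.2,0,-0.2,0.5,0,0,0,-0.45,0,-0.45,0.5,0,0,0,-0.64,0,-0.64,0.5,0,0,0,-0.64,0,-0.64,0.5], force=35)

```text
t: 5.28
eef_pos: [0.5464, -0.173, 0.1523]
ee_rot: [-3.136, 0.782, -1.295]
force: [0.0, 0.6, -1.6]
width: 0.0678
gripper_force: 35.0
```

Emit:
arm_command(series=[0,0.1,0,0,0,0,0.5,0,0.2,0,0,0,0,0.5,0,0.3,0,0,0,0,0.5,0,0.4,0,0,0,0,0.5,0,0.5,0,0,0,0,0.5,0,0.5,0,0,0,0,0.5])

```text
t: 6.02
eef_pos: [0.5428, -0.1701, 0.1489]
ee_rot: [3.138, -0.0, -1.294]
force: [-0.9, 0.4, -1.7]
width: 0.0676
gripper_force: 35.0
```

Emit:
arm_command(series=[0,0.1,0,0,0,0,0.5,0,0.2,0,0,0,0,0.5,0,0.3,0,0,0,0,0.5,0,0.4,0,0,0,0,0.5,0,0.48,0,0,0,0,0.5,0,0.48,0,0,0,0,0.5])

```text
t: 6.78
eef_pos: [0.5444, -0.173, 0.1481]
ee_rot: [3.134, -0.756, -1.292]
force: [-0.1, -0.8, -1.1]
width: 0.0675
gripper_force: 35.0
```

Run:
```python
from h import *
print(arm.get_state()['q'])
a=arm.grab_frame('side')[130:270,220:400]; b=arm.grab_frame('wrist')
cv2.imwrite('pics/s2.png',np.hstack([cv2.resize(a,(510,397),interpolation=cv2.INTER_CUBIC),cv2.resize(b[:,200:492],(290,397))]))
```

```text
[ 0.26446226  0.25434709 -0.96690588  1.22446423 -0.81701599 -1.07331012]
```

View pics/s2.png

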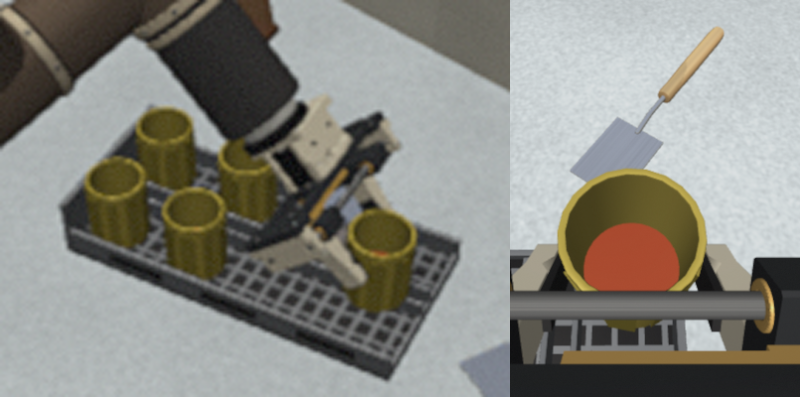

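The cup is held upright over the lane with its mouth up, clear of the near cups and the tin. I'll shift it a little towards the end wall and lower it.

Emit:
arm_command(series=[0,0,0,-0.18,-0.02,-0.17,0.5,0,0,0,-0.35,-0.02,0.0,0.5,0,0,0,-0.5,-0.02,0.17,0.5,0,0,0,-0.66,-0.02,0.34,0.5,0,0,0,-0.66,-0.02,0.34,0.5])

```text
t: 7.5
eef_pos: [0.5445, -0.1483, 0.0808]
ee_rot: [3.134, -0.752, -1.299]
force: [0.3, 0.3, -1.3]
width: 0.0676
gripper_force: 35.0
```

Emit:
arm_command(series=[0,0,0,-0.04,0,0.04,0.5,0,0,0,-0.055,0,0.058,0.5,0,0,0,-0.055,0,0.058,0.5])

```text
t: 7.88
eef_pos: [0.5454, -0.1473, 0.075]
ee_rot: [3.135, -0.754, -1.299]
force: [-5.6, -1.3, 3.5]
width: 0.0673
gripper_force: 35.0
```

A sideways force shows the cup rubbing the middle rail. I'll shift it about 5 mm back to the lane centre.

Emit:
arm_command(series=[0,0,0,0.02,0.03,-0.02,0.5,0,0,0,0.02,0.055,-0.02,0.5,0,0,0,0.02,0.055,-0.02,0.5])

```text
t: 8.25
eef_pos: [0.544, -0.1468, 0.0784]
ee_rot: [3.134, -0.751, -1.299]
force: [1.0, -0.1, -1.8]
width: 0.0673
gripper_force: 35.0
```

Emit:
arm_command(series=[0,0,0,-0.03,0,0.03,0.5,0,0,0,-0.045,0,0.045,0.5,0,0,0,-0.045,0,0.045,0.5])

```text
t: 8.62
eef_pos: [0.5454, -0.1476, 0.0752]
ee_rot: [3.133, -0.757, -1.3]
force: [-15.3, 11.7, 29.0]
width: 0.0674
gripper_force: 35.0
```

Run:
```python
from h import *
print(arm.get_state()['q'])
a=arm.grab_frame('side')[130:270,220:400]; b=arm.grab_frame('wrist')
cv2.imwrite('pics/s3.png',np.hstack([cv2.resize(a,(510,397),interpolation=cv2.INTER_CUBIC),cv2.resize(b[:,200:492],(290,397))]))
```

```text
[ 0.2493515   0.37972539 -1.01613941  1.39797624 -0.7718297  -1.30971183]
```

View pics/s3.png

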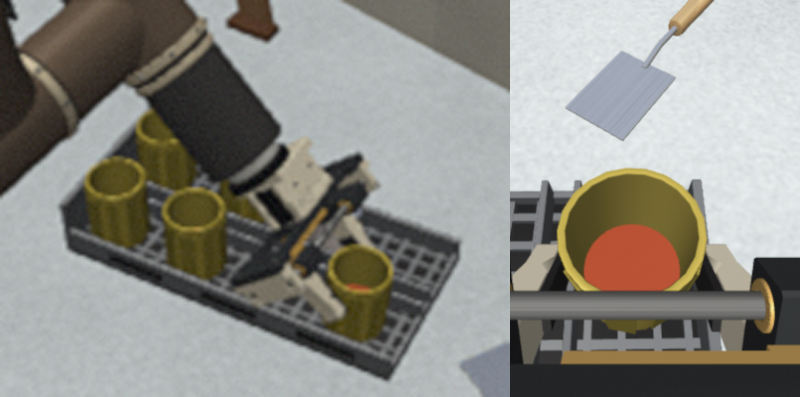

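The cup sits in the lane close to the floor, but joint 3 is at its limit. I'll ease the pressure and then release.

Emit:
arm_command(series=[0,0,0,0.03,0,-0.03,0.5,0,0,0,0.03,0,-0.03,0.5])

```text
t: 8.98
eef_pos: [0.5451, -0.1466, 0.0764]
ee_rot: [3.131, -0.751, -1.299]
force: [0.6, 0.2, -2.7]
width: 0.0675
gripper_force: 35.0
```

Emit:
arm_command(series=[0,0,0,0,0,0,0.85,0,0,0,0,0,0,0.95,0,0,0,0,0,0,1])

```text
t: 9.35
eef_pos: [0.5449, -0.1469, 0.0763]
ee_rot: [3.13, -0.751, -1.298]
force: [0.2, 0.2, -0.8]
width: 0.086
gripper_force: 0.0
```

Run:
```python
from h import *
print(arm.get_state()['q'])
a=arm.grab_frame('side')[130:270,220:400]; b=arm.grab_frame('wrist')
cv2.imwrite('pics/s4.png',np.hstack([cv2.resize(a,(510,397),interpolation=cv2.INTER_CUBIC),cv2.resize(b[:,200:492],(290,397))]))
```

```text
[ 0.254069    0.37606384 -1.01279717  1.38113368 -0.76842964 -1.29521948]
```

View pics/s4.png

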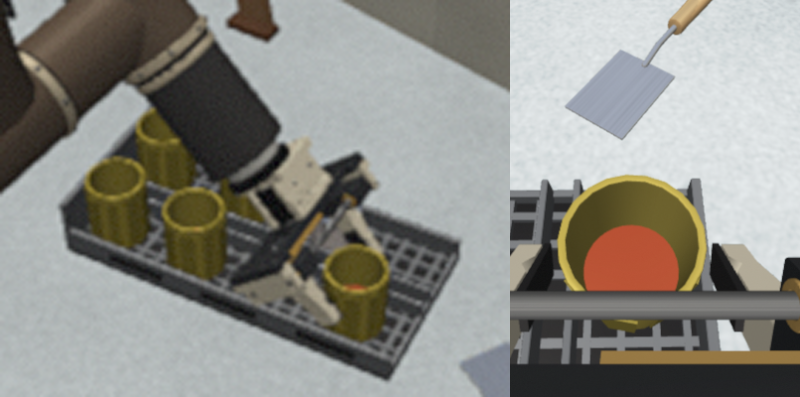

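The cup stands upright and released. I'll go straight up, away from the joint limit.

Emit:
arm_command(series=[0,0,0,0.1,0,-0.1,1,0,0,0,0.3,0,-0.32,1,0,0,0,0.5,0,-0.55,1,0,0,0,0.7,0,-0.75,1,0,0,0,0.7,0,-0.75,1])

```text
t: 10.07
eef_pos: [0.5467, -0.1459, 0.1809]
ee_rot: [3.136, -0.751, -1.302]
force: [-0.8, 0.2, 0.1]
width: 0.0877
gripper_force: 0.0
```

Emit:
arm_command(series=[0,-0.1,0,0.1,0,-0.1,0.5,0,-0.2,0,0.3,0,-0.3,0,0,-0.3,0,0.3,0,-0.3,0,0,-0.4,0,0.3,0,-0.3,0,0,-0.5,0,0.3,0,-0.3,0,0,-0.5,0,0.3,0,-0.3,0])

```text
t: 10.82
eef_pos: [0.5472, -0.1501, 0.2208]
ee_rot: [3.133, 0.036, -1.311]
force: [-0.2, 0.9, 0.1]
width: 0.0333
gripper_force: 0.0
```

Run:
```python
from h import *
print(arm.get_state()['q'])
a=arm.grab_frame('top')[138:248,248:408]; b=arm.grab_frame('side')[130:270,220:400]
cv2.imwrite('pics/s5.png',np.vstack([cv2.resize(a,(480,330),interpolation=cv2.INTER_CUBIC),cv2.resize(b,(480,270),interpolation=cv2.INTER_CUBIC)[:269]]))
```

```text
[ 0.05478768  0.21779577 -0.23600852 -0.03684888 -1.13252439  0.22063685]
```

View pics/s5.png

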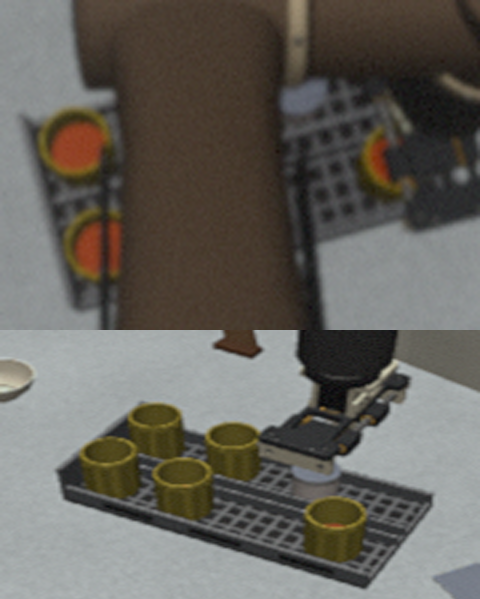

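The cup stands upright in the lane (side view). Now I'll go to its -y side with the fingers shut and a slight tilt, ready to push.

Emit:
arm_command(series=[0,-0.1,0,0.45,0.03,0,0,0,-0.2,-0.01,0.89,0.05,0.2,0,0,-0.2,-0.01,0.89,0.05,0.6,0,0,-0.2,-0.01,0.89,0.05,0.6,0,0,-0.2,-0.01,0.89,0.05,0.6,0])

```text
t: 11.55
eef_pos: [0.5638, -0.2322, 0.1597]
ee_rot: [3.135, 0.347, -1.29]
force: [-0.0, -0.2, 0.9]
width: 0.0004
gripper_force: 0.0
```

Emit:
arm_command(series=[0,0,0,0.18,0,0.5,0,0,0,0,0.36,0,1,0,0,0,0,0.36,0,1,0,0,0,0,0.36,0,1,0])

```text
t: 12.05
eef_pos: [0.565, -0.2329, 0.0555]
ee_rot: [3.139, 0.345, -1.289]
force: [1.1, 0.4, 0.4]
width: 0.0008
gripper_force: 0.0
```

Emit:
arm_command(series=[0,0,0,-0.1,0,0.06,0,0,0,0,-0.22,0,0.1,0,0,0,0,-0.34,0,0.15,0,0,0,0,-0.46,0,0.19,0,0,0,0,-0.58,0,0.23,0,0,0,0,-0.7,0,0.28,0,0,0,0,-0.8,0,0.31,0,0,0,0,-0.88,0,0.34,0])

```text
t: 13.05
eef_pos: [0.5367, -0.1416, 0.05]
ee_rot: [3.136, 0.349, -1.292]
force: [-0.4, -1.6, -0.0]
width: 0.0006
gripper_force: 0.6
```

Run:
```python
from h import *
a=arm.grab_frame('side')[130:270,220:400]; b=arm.grab_frame('wrist')
cv2.imwrite('pics/s6.png',np.hstack([cv2.resize(a,(510,397),interpolation=cv2.INTER_CUBIC),cv2.resize(b[:,200:492],(290,397))]))
```

```text
(no output)
```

View pics/s6.png

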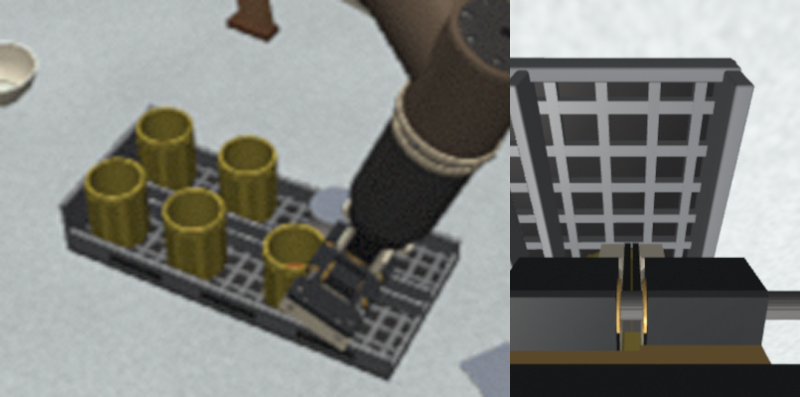

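The cup slides upright in front of the fingers, with about 95 mm still to go.

Emit:
arm_command(series=[0,0,0,-0.1,0,0.03,0,0,0,0,-0.2,0,0.06,0,0,0,0,-0.3,0,0.09,0,0,0,0,-0.4,0,0.12,0,0,0,0,-0.5,0,0.15,0,0,0,0,-0.6,0,0.18,0,0,0,0,-0.68,0,0.22,0,0,0,0,-0.75,0,0.25,0])

```text
t: 14.15
eef_pos: [0.5158, -0.0665, 0.0528]
ee_rot: [3.137, 0.347, -1.292]
force: [1.4, -5.8, 3.3]
width: -0.0001
gripper_force: 2.4
```

Emit:
arm_command(series=[0,0,0,-0.04,0,0.014,0,0,0,0,-0.08,0,0.028,0,0,0,0,-0.1,0,0.036,0])

```text
t: 14.52
eef_pos: [0.5125, -0.0563, 0.0525]
ee_rot: [3.137, 0.348, -1.292]
force: [1.8, -5.0, 4.3]
width: 0.0002
gripper_force: 2.6
```

Emit:
arm_command(series=[0,0,0,-0.02,0,0.007,0,0,0,0,-0.04,0,0.014,0,0,0,0,-0.04,0,0.014,0])

```text
t: 14.9
eef_pos: [0.5112, -0.0521, 0.0524]
ee_rot: [3.136, 0.349, -1.292]
force: [1.2, -4.1, 3.4]
width: 0.0008
gripper_force: 1.9
```

Emit:
arm_command(series=[0,0,0,-0.02,0,0.007,0,0,0,0,-0.03,0,0.01,0,0,0,0,-0.03,0,0.01,0])

```text
t: 15.28
eef_pos: [0.5101, -0.049, 0.0524]
ee_rot: [3.136, 0.349, -1.293]
force: [0.9, -3.3, 2.2]
width: 0.0006
gripper_force: 1.7
```

Emit:
arm_command(series=[0,0,0,-0.02,0,0.007,0,0,0,0,-0.03,0,0.01,0,0,0,0,-0.03,0,0.01,0])

```text
t: 15.65
eef_pos: [0.5093, -0.0459, 0.0525]
ee_rot: [3.136, 0.349, -1.292]
force: [1.5, -4.6, 1.6]
width: 0.0003
gripper_force: 1.8
```

Emit:
arm_command(series=[0,0,0,-0.02,0,0.007,0,0,0,0,-0.02,0,0.007,0])

```text
t: 15.9
eef_pos: [0.5086, -0.0438, 0.0525]
ee_rot: [3.136, 0.349, -1.293]
force: [1.6, -2.1, 0.7]
width: 0.0005
gripper_force: 1.5
```

Run:
```python
from h import *
a=arm.grab_frame('side')[130:270,220:400]; b=arm.grab_frame('top')[138:248,248:408]
cv2.imwrite('pics/s7.png',np.hstack([cv2.resize(a,(400,311),interpolation=cv2.INTER_CUBIC),cv2.resize(b,(400,311),interpolation=cv2.INTER_CUBIC)]))
```

Emit:
arm_command(series=[0,0,0,-0.02,0,0.007,0,0,0,0,-0.02,0,0.007,0])

```text
t: 16.25
eef_pos: [0.5086, -0.0431, 0.0526]
ee_rot: [3.136, 0.347, -1.292]
force: [1.4, -9.1, -0.1]
width: 0.0001
gripper_force: 4.4
```

Emit:
arm_command(series=[0,0,0,-0.02,0,0.007,0,0,0,0,-0.02,0,0.007,0])

```text
t: 16.5
eef_pos: [0.509, -0.0428, 0.0527]
ee_rot: [3.138, 0.344, -1.291]
force: [4.3, -15.8, -2.8]
width: 0.0002
gripper_force: 8.3
```

The push force climbed to 16 N while the tool stalled, so the row is snug against the wall. I'll back off and rise.

Emit:
arm_command(series=[0,0,0,0.1,0,-0.034,0,0,0,0,0.3,0,-0.1,0,0,0,0,0.5,0,-0.17,0,0,0,0,0.5,0,-0.17,0])

```text
t: 17.0
eef_pos: [0.5227, -0.0926, 0.0511]
ee_rot: [3.136, 0.349, -1.295]
force: [-0.0, 0.1, 0.5]
width: 0.0002
gripper_force: 0.0
```

Emit:
arm_command(series=[0,0,0,0,0,-0.4,0,0,0,0,0.1,0,-0.8,0,0,0,0,0.6,0,-1,0,0,0,0,0.9,0,-1,0,0,0,0,0.9,0,-1,0])

```text
t: 17.62
eef_pos: [0.5549, -0.2064, 0.1134]
ee_rot: [3.134, 0.35, -1.296]
force: [-0.8, 1.1, -0.1]
width: 0.0008
gripper_force: 0.0
```

Run:
```python
from h import *
np.set_printoptions(precision=4,suppress=True)
a0=np.radians(15.7);ux=np.array([np.cos(a0),np.sin(a0),0]);uy=np.array([-np.sin(a0),np.cos(a0),0])
for n in ('top','side'):
    im=arm.grab_frame(n); hsv=cv2.cvtColor(im,cv2.COLOR_BGR2HSV)
    if n=='top': m=((hsv[...,0]<14)&(hsv[...,1]>120)&(hsv[...,2]>60)); z=.035   # cake surface
    else: continue
    k,_,st,c=cv2.connectedComponentsWithStats(m.astype(np.uint8))
    for s,q in zip(st[1:],c[1:]):
        if s[4]>40 and 240<q[0]<410 and 130<q[1]<250:
            p=pix2z(n,*q,z); print(n,s[4],q,p,'tray x %.4f y %.4f'%(p@ux-.532,p@uy+.155))
# same measure on the start picture
im=cv2.imread('pics/top0.png'); hsv=cv2.cvtColor(im,cv2.COLOR_BGR2HSV); m=((hsv[...,0]<14)&(hsv[...,1]>120)&(hsv[...,2]>60))
k,_,st,c=cv2.connectedComponentsWithStats(m.astype(np.uint8))
for s,q in zip(st[1:],c[1:]):
    if s[4]>40 and 240<q[0]<410 and 130<q[1]<250:
        p=pix2z('top',*q,.035); print('start',s[4],q,'tray x %.4f y %.4f'%(p@ux-.532,p@uy+.155))
```

```text
top 216 [309.5463 175.6111] [0.6048 0.0477 0.035 ] tray x 0.0631 y 0.0373
top 223 [273.3677 185.8924] [0.5729 0.158  0.035 ] tray x 0.0622 y 0.1521
top 245 [323.4857 207.4694] [0.5059 0.0053 0.035 ] tray x -0.0435 y 0.0232
top 254 [301.5945 213.4094] [0.488  0.0714 0.035 ] tray x -0.0429 y 0.0917
top 251 [279.757  219.9442] [0.4683 0.137  0.035 ] tray x -0.0441 y 0.1601
start 217 [309.5161 175.553 ] tray x 0.0633 y 0.0373
start 228 [273.2939 185.8465] tray x 0.0624 y 0.1523
start 252 [316.3254 210.3214] tray x -0.0460 y 0.0464
start 258 [281.6202 219.6977] tray x -0.0449 y 0.1545
```

The cakes are now spaced 68.4 and 68.5 mm apart, so the three cups touch. The far row is unmoved, so I'm handing the job in.

```bash
python3 -c "
from h import *
print(arm.job_done())"
```

```text
the job is handed in; nothing more can be done
None
```

The tipped cup stands upright in the near lane, and its row is closed up touching against the end wall; the far row is unmoved, the tin, spatula and bowl were not touched or re-measured, and the job was handed in at about 18 s with no verdict returned.

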